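Take the raw-meat box out from between the salad boxes

TASK

The red-lidded box of raw meat has been stacked between the two green-lidded salad boxes, where it must not be. Stand it in the shallow steel drip tray and put the upper salad box back on the lower one, squarely seated in the rim of its lid, with the lower one left where it stands. Keep all three boxes upright, keep the salad boxes from touching the tray, and leave everything else undisturbed.

Things in the scene. Friction and masses are not known exactly. Their poses are not given: they have to be found in the camera images.
- salad_top_center (a point): upper green-lidded salad box, on top of the stack of three at the start. 122 mm long (x), 68 wide (y), 64 high overall; the point is its centre, 32 mm above its underside. Loose, 0.17 to 0.35 kg like the others. Whitish body 65 mm wide; the fixed lid has straight sides 68 mm apart from 44 to 58 mm above the underside, good to grip across the width. An inset foot 104 x 50 mm, 10 mm deep, is under it.
- meat_center (a point): red-lidded raw-meat box, in the middle of the stack at the start; same shape as the salad boxes: 122 mm long (x), 68 wide (y), 64 high overall; the point is its centre, 32 mm above its underside. Grip its lid across the 68 mm width.
- salad_low_center (a point): lower green-lidded salad box, at the bottom of the stack, on the table; same shape: 122 mm long (x), 68 wide (y), 64 high overall; the point is its centre, 32 mm above its underside. On the lid of each box a round-topped rim 6 mm high and wide runs round the edge and leaves a recess 110 x 56 mm, in which the foot of the box above sits: stacked boxes rise 58 mm each.
- tray: a shallow stainless-steel drip tray, fixed on the table, 200 mm (its x axis) x 150 mm (its y axis), 18 mm high with a rolled rim; flat inner floor 190 x 140 mm, 2 mm above the table. Origin on the table under its centre. It stands to the left or to the right of the robot's middle line, the stack on the other side; the table between them is free
- tomato: a red tomato, 60 mm across; origin under its centre. Bystander, loose: leave it
- tape: a roll of cream label tape lying flat, 98 mm across, 25 mm high; origin under its centre. Bystander, loose: leave it
- spread: a tub with a green lid, 96 x 137 x 53 mm (long along its y); not one of the salad boxes; origin under its centre. Bystander, loose: leave it
- eggs: a cardboard egg box, 106 x 156 x 72 mm (long along its y); origin under its centre. Bystander, loose: leave it

How it is judged:
By the outcome, as a careful person would: the job done as asked, in the order asked, and still so for the second after the job is handed in, with the robot touching nothing.
It also fails if it takes over 67 s, if anything falls off the work surface, if the arm or the gripper's body presses on something with over 40 N, if the wrist force passes 120 N, or if a joint passes its speed limit or range.

ROBOT

A 6-joint arm with a two-finger parallel gripper is mounted at the origin on a cart in front of the work surface, level with it; the furniture and walls round the work are solid. World frame = base frame: x ahead of the robot, y to its left, z up, the work surface at z = 0. Lengths are in mm, angles in rad, forces in N, time in s.
With the tool pointing down it reaches from about 275 to 750 mm from the base axis. Payload 10.2 kg.
Tool frame: the origin (TCP) lies at the very end of the fingers, on their centre line; the grasp point (between the pads) lies 19 mm behind it; z points along the fingers, y is the line along which they close (so a half turn about z gives the same grasp; the last joint's range is limited). The gripper opens to 85 mm and grips with 20 to 120 N. Pads are 22 mm wide; open, the fingers measure 114 mm over their backs; the gripper's body (76 mm by 85 mm) begins 54 mm behind the grasp point. The pads swing forward as they close: fully open they stand 13 mm farther back than shut.
Start: joints at [0.951, 0.313, 1.498, -0, 1.331, -0.223], TCP at [202.909, 484.21, 231.294] pointing down, gripper open.
Joint ranges: [-2.94, 2.94], [-0.97, 2.17], [0.19, 2.56], [-1.23, 4.37], [0.02, 3.11], [-2.88, 2.88]. Speed limits (rad/s): [2.39, 2.39, 3.01, 3.14, 3.14, 3.14].

INTERFACE

Orientations are given as a unit quaternion [w, x, y, z].
In Python, from rig import telemetry, optics, ctrl gives the robot as it stands.
- The arm moves only by the tool servo_tool, never from a script. Its argument "deltas" is a list of rows, each a list of 3 entries, a list of its own where there are three numbers: the shift along the tool's x, y, z in units of 20 cm (1.0 is 20 cm), then the turn, a rotation vector about the tool's x, y, z in units of 90 degrees (1.0 is 90 degrees), then the opening, from 0 (shut) to 1 (fully open). A call has 1 to 8 rows; each row shifts and turns the commanded pose from where the row before left it, along the tool's axes as they then stand; what a row does not reach is not made up. A row lasts 1/10 s, in which the tool goes at most 50 mm and 8.59 degrees, less where a joint would pass 70% of its speed; a pose out of reach is approached as far as the arm can. A call with a number of a shift or a turn outside -1 to 1 is refused whole. A call with a gripper value outside its range is refused whole. The fingers move at their own pace and stop on an object; "squeeze" is the grip in N (left out, the last holds). Time passes only in rows, so rows that do not move let the fingers close. It gives the time, the measured TCP pose, the force, the opening and the grip force at its end, in the units of the state.
- telemetry.sense(): the state, without advancing time (a new reading comes with each control period).
- optics.capture(name): name is "side" or "top"; returns the picture (420x560x3 uint8, blue, green, red); there is no depth.
- optics.camera_model(name): a dict with "vfov" (degrees; the focal length in pixels is half the picture's height over the tangent of half this angle, whatever the lens; pixels are square), "cx", "cy" (the principal point, pixels), "R" (3x3) and "t" (3): a world point X has camera coordinates R X + t. Camera axes: x right, y down, z forward; pixel columns grow to the right and rows downward; lengths in mm; the calibration is good to about 2 mm. A picture is of the moment at which its call begins. camera_model takes no time and is no camera call.
- ctrl.finish_job(): hands the job in; it is judged then, once.
The state is a dict: "time_s": time; "joints": joint angles; "dq": joint speeds; "tau": joint torques, N m; "eef_pos": TCP position; "ee_rot": TCP orientation; "force": force on the tool from outside, world axes, zero at the start; "wrist_torque": the same for the moment, N m; "grip_width": opening from 0.0 (shut) to 1.0 (fully open); "grip_force": force on a finger pad.
Only numpy, scipy, OpenCV 4.12 (cv2) and the standard library are available. Lean on these libraries where they do the work, as an engineer would, in place of code of your own. Each camera call takes 0.05 s, during which the arm holds its last target. There are 200 camera calls.

## Working session

There is one attempt and no reset: what is moved stays moved. The work goes in short steps, Python scripts to look and compute and a tool call to move; the robot and the scene stay as the last step left them, time stands still between calls to the robot, and variables do not carry over. Pictures are saved under pics/ and viewed, at most 10 in all, crops included, and the job is handed in when it is done.

Besides the shell and the picture viewer there is one more tool, called after "Call:" as a command line: name --argument value ..., lists and objects as JSON in quotes. servo_tool: Moves the arm, as the interface text tells. Its arguments: {"type":"object","properties":{"deltas":{"type":"array"},"squeeze":{"type":"number"}},"required":["deltas"]}

```bash
mkdir -p pics; ls
python3 - <<'E'
from rig import telemetry, optics
import cv2,numpy as np
np.set_printoptions(precision=4,suppress=True)
for n in("side","top"):
    cv2.imwrite(f"pics/{n}0.png",optics.capture(n)); m=optics.camera_model(n); print(n,m)
print(telemetry.sense())
E
```

```text
pics
side {'vfov': 42.050962204022866, 'cx': 278.85036757420073, 'cy': 202.41081473383935, 'R': array([[ 0.1599, -0.9871,  0.0094],
       [-0.7832, -0.1326, -0.6075],
       [ 0.6009,  0.0898, -0.7943]]), 't': array([-124.3247,  562.8447,  855.1675])}
top {'vfov': 48.434721144395894, 'cx': 281.28830958328774, 'cy': 209.65744315122745, 'R': array([[ 0.0077, -0.9999,  0.0155],
       [-0.9969, -0.0089, -0.0787],
       [ 0.0788, -0.0148, -0.9968]]), 't': array([ -36.4315,  633.3307, 1288.4522])}
{'time_s': 0.1, 'joints': array([ 0.9506,  0.3134,  1.4984, -0.    ,  1.331 , -0.2234]), 'dq': array([-0.0001, -0.001 , -0.0024,  0.0017,  0.0008, -0.0012]), 'tau': array([  0.0011, -41.2907, -26.0142,  -0.0003,   0.0031,   0.    ]), 'eef_pos': array([202.7629, 484.0065, 230.7905]), 'ee_rot': array([-0.0002,  0.1971,  0.9804, -0.0005]), 'force': array([-0.1382, -0.4374, -0.0722]), 'wrist_torque': array([-0.0257, -0.0139, -0.0339]), 'grip_force': 0.0, 'grip_width': 0.9999293924183692}
```

View pics/side0.png

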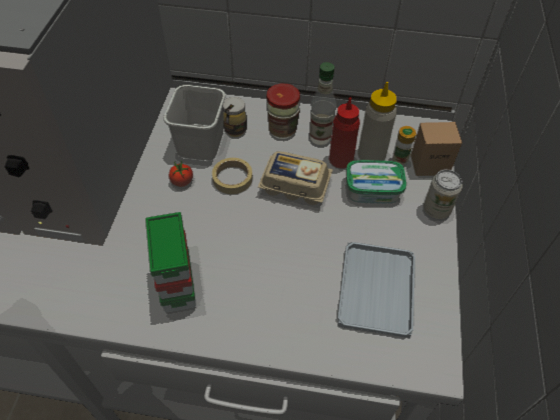

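View pics/top0.png

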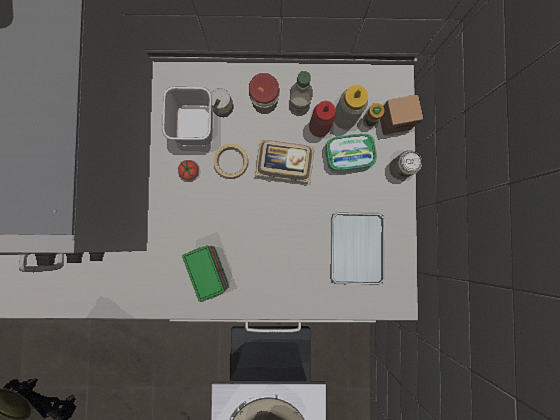

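The side view shows the stack at about (170,262), with the green lid quad at (148,215)-(190,265), and the tray at about (377,288). The top view shows the lid at (205,273) and the tray at (357,248). Both views show the bystanders at the far side of the table.

```bash
cat > h.py <<'E'
import cv2,numpy as np
from scipy.optimize import least_squares
from rig import telemetry,optics
np.set_printoptions(precision=3,suppress=True)
def cam(n):
    m=optics.camera_model(n); f=210/np.tan(np.radians(m["vfov"])/2)
    return np.array([[f,0,m["cx"]],[0,f,m["cy"]],[0,0,1]])@np.c_[m["R"],m["t"]]
def tri(ps,pt):
    X=cv2.triangulatePoints(cam("side"),cam("top"),np.float64(ps).T,np.float64(pt).T); return (X[:3]/X[3]).T
def proj(n,X):
    p=cam(n)@np.r_[np.atleast_2d(X).T,np.ones((1,len(np.atleast_2d(X))))]; return (p[:2]/p[2]).T
def onplane(n,uv,z):
    P=cam(n);A=np.c_[P[:,0],P[:,1],P[:,2]*z+P[:,3]];q=np.linalg.solve(A,[*uv,1]);return q[:2]/q[2]
def quad(mask):
    c=max(cv2.findContours(mask,cv2.RETR_EXTERNAL,cv2.CHAIN_APPROX_NONE)[0],key=cv2.contourArea)
    h=cv2.convexHull(c)
    try: q=cv2.approxPolyN(h,4)
    except Exception: q=cv2.boxPoints(cv2.minAreaRect(h))
    return np.float64(q).reshape(-1,2)
E
python3 - <<'E'
from h import *
def green(im,roi):
    h=cv2.cvtColor(im,cv2.COLOR_BGR2HSV); m=cv2.inRange(h,(50,140,60),(75,255,255)); o=np.zeros_like(m);x0,y0,x1,y1=roi;o[y0:y1,x0:x1]=m[y0:y1,x0:x1];return o
S=cv2.imread("pics/side0.png");T=cv2.imread("pics/top0.png")
qs=quad(green(S,(135,205,205,275)));qt=quad(green(T,(170,235,240,310)))
print("side",qs,"\ntop",qt)
srt=lambda q:q[np.argsort(np.arctan2(*(q-q.mean(0)).T[::-1]))]
qs,qt=srt(qs),srt(qt)
for k in range(4):
    X=tri(qs,np.roll(qt,k,0));
    e=abs(proj("side",X)-qs).max();print(k,e,X.round(1).tolist() if e<6 else "")
for q in qt: print(onplane("top",q,180))
def crop(im,x0,y0,w,h,s):return cv2.resize(im[y0:y0+h,x0:x0+w],None,fx=s,fy=s,interpolation=cv2.INTER_CUBIC)
a=crop(S,135,205,75,112,5);b=crop(T,170,232,75,112,5)
cv2.imwrite("pics/stack.png",np.hstack([a,b]))
a=crop(S,330,235,95,105,4);b=crop(T,320,200,95,105,4)
cv2.imwrite("pics/tray.png",np.hstack([a,b]))
E
```

```text
side [[188. 265.]
 [150. 271.]
 [146. 218.]
 [180. 212.]] 
top [[218. 293.]
 [210. 297.]
 [199. 301.]
 [196. 292.]]
0 9.095847861393537 
1 12.462650109519302 
2 16.33776664845584 
3 16.014832830744297 
[417.97  177.717]
[415.888 124.093]
[406.117 143.393]
[396.32  169.948]
```

View pics/stack.png

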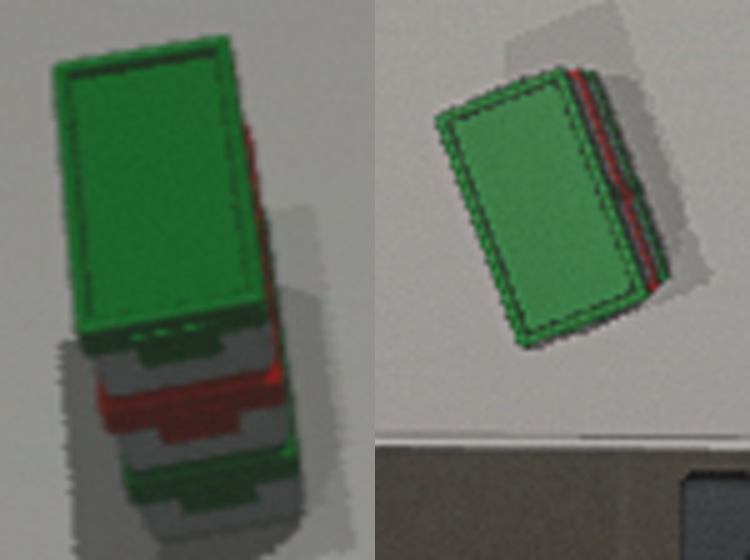

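View pics/tray.png

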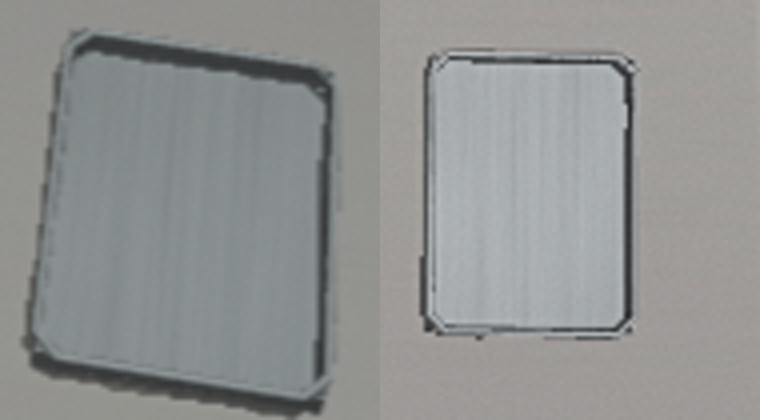

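The crops show the stack's lid corners clearly: side crop TL(53,65), TR(230,37), BR(267,300), BL(80,332), and top crop (60,118), (187,68), (272,297), (148,348). The tray rim corners are clear too. The red and lower lids' front edges show in the side view at (98,382)-(283,370) and (122,465)-(300,455).

```bash
cat >> h.py <<'E'
def rect(p,l,w):
    x,y,z,a=p;c,s=np.cos(a),np.sin(a)
    # order: far-left, far-right, near-right, near-left
    B=np.array([[l,w],[l,-w],[-l,-w],[-l,w]])/2
    return np.c_[B@np.array([[c,s],[-s,c]])+[x,y],np.full(4,z)]
def fit(obs,l,w,p0,zfix=None):
    def r(p):
        p=np.array(p); 
        if zfix is not None:p[2]=zfix
        return np.concatenate([(proj(n,rect(p,l,w)[i])-o).ravel() for n,i,o in obs])
    s=least_squares(r,p0);return s.x,r(s.x)
E
python3 - <<'E'
from h import *
cv=lambda pts,x0,y0,s:np.array([[x0+(a+.5)/s-.5,y0+(b+.5)/s-.5] for a,b in pts])
ss=cv([(53,65),(230,37),(267,300),(80,332)],135,205,5);st=cv([(60,118),(187,68),(272,297),(148,348)],170,232,5)
print(tri(ss,st))
i=list(range(4))
p,r=fit([("side",i,ss),("top",i,st)],122,68,[400,150,180,.3]);print("top box",p,r)
p,r=fit([("side",i,ss)],122,68,[400,150,180,.3],178);print("side only",p,abs(r).max())
p,r=fit([("top",i,st)],122,68,[400,150,180,.3],178);print("top only",p,abs(r).max())
ts=cv([(70,30),(333,72),(327,400),(33,350)],330,235,4);tt=cv([(48,55),(255,57),(253,333),(47,330)],320,200,4)
p2,r=fit([("side",i,ts),("top",i,tt)],200,150,[400,-150,18,0]);print("tray",p2,r)
# predicted front edges of lower lids if stack aligned
for z in(122,64):
    q=rect([p[0],p[1],z-2,p[3]],122,68)
    print(z,(proj("side",q)-[135,205])*5+2,"\n",(proj("top",q)-[170,232])*5+2)
for n in("tomato","tape","egg"):
    uv={"tomato":(188,170),"tape":(231,161),"egg":(285,160)}[n];print(n,onplane("top",uv,30))
E
```

```text
[[507.095 215.121 178.319]
 [532.158 153.258 176.711]
 [420.739 109.069 177.221]
 [395.811 169.486 179.701]]
top box [464.248 161.899 177.322   0.382] [-0.321 -0.228  0.063 -0.743  0.392  0.288 -0.584  0.989 -0.285 -0.472
  0.232 -0.601  0.905  0.107 -0.353  0.229]
side only [464.147 161.541 180.329   0.381] 0.8780733578508944
top only [463.846 162.093 180.      0.383] 0.8192398018394442
tray [ 530.064 -248.391    9.218   -0.01 ] [-1.157 -0.776  1.371 -1.167  0.69   1.62  -1.566  1.78  -0.203 -1.861
  0.466 -1.351  0.91   0.307 -0.638  0.147]
122 [[ 77.178 149.316]
 [248.439 119.073]
 [287.094 381.305]
 [104.003 416.193]] 
 [[ 80.035 114.612]
 [203.379  66.193]
 [287.951 287.561]
 [163.966 336.856]]
64 [[102.106 227.931]
 [266.237 198.247]
 [304.426 454.511]
 [129.462 488.546]] 
 [[100.269 112.776]
 [217.935  66.572]
 [298.717 277.77 ]
 [180.467 324.772]]
tomato [742.816 232.254]
tape [769.699 111.88 ]
egg [774.166 -40.512]
```

Call:
servo_tool --deltas '[[[0,0,0],[0,0,-0.083],1],[[0,0,0],[0,0,-0.083],1],[[0,0,0],[0,0,-0.083],1],[[0,0,0],[0,0,-0.083],1],[[0,0,0],[0,0,-0.083],1],[[0,0,0],[0,0,-0.081],1],[[-0.03,-0.1,0],[0,0,0],1],[[-0.06,-0.2,0],[0,0,0],1]]'

```text
time_s: 0.9
eef_pos: [241.3, 435.5, 230.8]
ee_rot: [-0.0, -0.192, 0.981, -0.0]
force: [1.3, -0.2, 0.3]
grip_width: 1.002
grip_force: 0.0
```

Call:
servo_tool --deltas '[[[-0.06,-0.2,0],[0,0,0],1],[[-0.06,-0.2,0],[0,0,0],1],[[-0.06,-0.2,0],[0,0,0],1],[[-0.06,-0.2,0],[0,0,0],1],[[-0.06,-0.2,0],[0,0,0],1],[[-0.06,-0.2,0],[0,0,0],1],[[-0.06,-0.2,0],[0,0,0],1],[[-0.06,-0.2,0],[0,0,0],1]]'

```text
time_s: 1.7
eef_pos: [451.1, 172.6, 231.1]
ee_rot: [-0.0, -0.19, 0.982, 0.0]
force: [0.3, 0.2, 0.4]
grip_width: 1.0
grip_force: 0.0
```

```bash
cat >> h.py <<'E'
from scipy.spatial.transform import Rotation as Ro
def go(x,y,z,yaw):
    "total tool-frame shift /200 mm, then turn /90deg, to put TCP at xyz, box long axis yaw (mod pi); shift valid after turn"
    s=telemetry.sense();q=s["ee_rot"];M=Ro.from_quat([q[1],q[2],q[3],q[0]]).as_matrix()
    a=np.arctan2(M[1,0],M[0,0]);d=(yaw-a+np.pi/2)%np.pi-np.pi/2
    D=np.array([x,y,z])-s["eef_pos"];sh=M.T@Ro.from_rotvec([0,0,-d]).as_matrix()@D/200
    print("t",round(s["time_s"],2),"tcp",s["eef_pos"],"axisz",M[:,2],"yaw",a,"j",s["joints"],"F",s["force"],"grip",s["grip_width"],s["grip_force"])
    print("turn z",-d/(np.pi/2),"shift",sh)
E
python3 -c "
from h import *
go(464.1,161.9,147,.382)"
```

```text
t 1.7 tcp [451.147 172.634 231.126] axisz [-0.  0. -1.] yaw -2.759376191342011 j [ 0.122  0.221  1.619  0.     1.302 -1.831] F [0.284 0.218 0.41 ] grip 0.9999677020126928 0.0
turn z 0.00013780414690875672 shift [-0.04  -0.074  0.421]
```

Call:
servo_tool --deltas '[[[-0.04,-0.074,0],[0,0,0],1],[[0,0,0.1],[0,0,0],1],[[0,0,0.1],[0,0,0],1],[[0,0,0.1],[0,0,0],1],[[0,0,0.06],[0,0,0],1],[[0,0,0.06],[0,0,0],1],[[0,0,0],[0,0,0],1]]'

```text
time_s: 2.4
eef_pos: [462.8, 163.6, 146.2]
ee_rot: [-0.001, -0.19, 0.982, 0.0]
force: [-0.2, -0.1, -0.3]
grip_width: 0.997
grip_force: 0.0
```

```bash
python3 -c "
from h import *
go(464.1,161.9,147,.382)
S=optics.capture('side');T=optics.capture('top')
c=lambda im,x0,y0:cv2.resize(im[y0:y0+130,x0:x0+95],None,fx=4,fy=4)
cv2.imwrite('pics/g1.png',np.hstack([c(S,125,190),c(T,160,205)]))"
```

```text
t 2.4 tcp [462.776 163.63  146.169] axisz [-0.002 -0.    -1.   ] yaw -2.7590062235278663 j [ 0.101  0.327  1.715  0.     1.101 -1.853] F [-0.186 -0.129 -0.307] grip 0.9972812200823357 0.0
turn z 0.0003733329725332905 shift [-0.003 -0.01  -0.004]
```

View pics/g1.png

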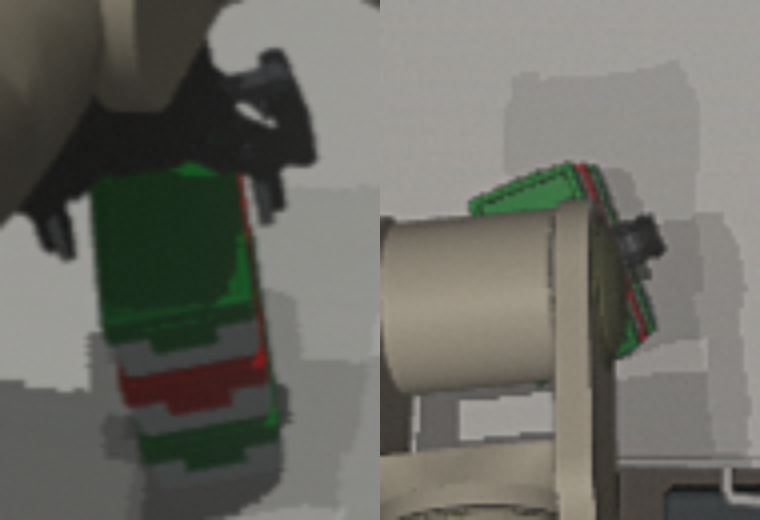

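The fingers straddle the upper lid, with tips at about (65,255) and (265,220) in the crop and free gaps on both sides. Closing now.

Call:
servo_tool --deltas '[[[0,-0.008,0],[0,0,0],1],[[0,0,0],[0,0,0],0.7],[[0,0,0],[0,0,0],0.6],[[0,0,0],[0,0,0],0.5],[[0,0,0],[0,0,0],0.5],[[0,0,0],[0,0,0],0.5],[[0,0,0],[0,0,0],0.5],[[0,0,0],[0,0,0],0.5]]' --squeeze 50

```text
time_s: 3.3
eef_pos: [464.5, 162.0, 148.2]
ee_rot: [0.001, -0.19, 0.982, -0.0]
force: [-0.4, 0.3, 6.1]
grip_width: 0.783
grip_force: 56.7
```

Call:
servo_tool --deltas '[[[0,0,-0.03],[0,0,0],0.5],[[0,0,-0.05],[0,0,0],0.5],[[0,0,-0.1],[0,0,0],0.5],[[0,0,-0.1],[0,0,0],0.5],[[0,0,-0.1],[0,0,0],0.5],[[0,0,0],[0,0,0],0.5]]'

```text
time_s: 3.9
eef_pos: [464.9, 162.1, 225.9]
ee_rot: [0.002, -0.19, 0.982, -0.0]
force: [0.3, -0.3, -2.1]
grip_width: 0.782
grip_force: 56.7
```

```bash
python3 -c "
from h import *
go(430,-20,226,.382)"
```

```text
t 3.9 tcp [464.948 162.063 225.941] axisz [ 0.005  0.    -1.   ] yaw -2.7591705119403005 j [ 0.097  0.243  1.605 -0.     1.289 -1.856] F [ 0.272 -0.332 -2.054] grip 0.7817834922791373 56.71900436282158
turn z 0.00026874372080679213 shift [ 0.501 -0.78  -0.002]
```

Call:
servo_tool --deltas '[[[0.04,-0.06,0],[0,0,0],0.5],[[0.08,-0.12,0],[0,0,0],0.5],[[0.1,-0.16,0],[0,0,0],0.5],[[0.1,-0.16,0],[0,0,0],0.5],[[0.1,-0.16,0],[0,0,0],0.5],[[0.06,-0.09,0],[0,0,0],0.5],[[0.02,-0.03,0],[0,0,0],0.5],[[0,0,0.05],[0,0,0],0.5]]'

```text
time_s: 4.7
eef_pos: [429.4, -20.9, 213.1]
ee_rot: [0.0, -0.189, 0.982, -0.0]
force: [-0.6, -0.5, -2.6]
grip_width: 0.784
grip_force: 56.7
```

Call:
servo_tool --deltas '[[[0,0,0.1],[0,0,0],0.5],[[0,0,0.15],[0,0,0],0.5],[[0,0,0.15],[0,0,0],0.5],[[0,0,0.15],[0,0,0],0.5],[[0,0,0.15],[0,0,0],0.5],[[0,0,0.1],[0,0,0],0.5],[[0,0,0.05],[0,0,0],0.5],[[0,0,0],[0,0,0],0.5]]'

```text
time_s: 5.5
eef_pos: [428.6, -19.2, 42.1]
ee_rot: [-0.001, -0.19, 0.982, 0.001]
force: [-0.7, -0.8, -1.1]
grip_width: 0.786
grip_force: 56.6
```

Call:
servo_tool --deltas '[[[0,0,0.02],[0,0,0],0.5],[[0,0,0.015],[0,0,0],0.5],[[0,0,0],[0,0,0],0.5],[[0,0,0],[0,0,0],0.5]]'

```text
time_s: 5.9
eef_pos: [429.6, -20.2, 36.6]
ee_rot: [0.0, -0.19, 0.982, -0.0]
force: [0.6, -0.2, -2.4]
grip_width: 0.79
grip_force: 56.6
```

Call:
servo_tool --deltas '[[[0,0,0.008],[0,0,0],0.5],[[0,0,0.006],[0,0,0],0.5],[[0,0,0],[0,0,0],0.5],[[0,0,0],[0,0,0],0.5]]'

```text
time_s: 6.3
eef_pos: [429.4, -20.1, 33.5]
ee_rot: [-0.0, -0.19, 0.982, -0.0]
force: [-0.1, -0.4, -2.0]
grip_width: 0.783
grip_force: 56.6
```

Call:
servo_tool --deltas '[[[0,0,0.006],[0,0,0],0.5],[[0,0,0],[0,0,0],0.5],[[0,0,0],[0,0,0],0.5]]'

```text
time_s: 6.6
eef_pos: [429.4, -20.1, 32.3]
ee_rot: [-0.0, -0.19, 0.982, 0.0]
force: [-0.2, -0.4, -1.9]
grip_width: 0.787
grip_force: 56.7
```

Call:
servo_tool --deltas '[[[0,0,0.004],[0,0,0],0.5],[[0,0,0],[0,0,0],0.5],[[0,0,0],[0,0,0],0.5]]'

```text
time_s: 6.9
eef_pos: [429.4, -20.1, 32.2]
ee_rot: [0.0, -0.19, 0.982, -0.0]
force: [-4.6, 0.5, 9.6]
grip_width: 0.783
grip_force: 58.1
```

Call:
servo_tool --deltas '[[[0,0,0],[0,0,0],0.85],[[0,0,0],[0,0,0],1],[[0,0,0],[0,0,0],1],[[0,0,0],[0,0,0],1],[[0,0,-0.1],[0,0,0],1],[[0,0,-0.2],[0,0,0],1],[[0,0,-0.2],[0,0,0],1],[[0,0,-0.2],[0,0,0],1]]'

```text
time_s: 7.7
eef_pos: [429.1, -20.0, 173.1]
ee_rot: [-0.0, -0.19, 0.982, 0.0]
force: [-0.0, -0.6, -0.5]
grip_width: 1.002
grip_force: 0.0
```

Call:
servo_tool --deltas '[[[0,0,-0.2],[0,0,0],1],[[0.0,-0.1,-0.1],[0,0,0],1],[[0.1,-0.2,0],[0,0,0],1],[[0.1,-0.2,0],[0,0,0],1],[[0.1,-0.2,0],[0,0,0],1],[[0,-0.1,0],[0,0,0],1],[[0,0,0],[0,0,0],1]]'

```text
time_s: 8.4
eef_pos: [433.5, -193.1, 231.1]
ee_rot: [-0.0, -0.189, 0.982, 0.0]
force: [0.4, 0.9, 0.4]
grip_width: 1.001
grip_force: 0.0
```

```bash
python3 -c "
from h import *
go(464.1,161.9,90,.382)
S=optics.capture('side');T=optics.capture('top')
cv2.imwrite('pics/s2.png',S);cv2.imwrite('pics/t2.png',T)
c=lambda im,x0,y0:cv2.resize(im[y0:y0+110,x0:x0+180],None,fx=4,fy=4,interpolation=cv2.INTER_CUBIC)
cv2.imwrite('pics/a2.png',np.vstack([cv2.resize(S[210:330,135:325],None,fx=4,fy=4,interpolation=cv2.INTER_CUBIC)]))
cv2.imwrite('pics/b2.png',cv2.resize(T[215:335,165:355],None,fx=4,fy=4,interpolation=cv2.INTER_CUBIC))"
```

```text
t 8.4 tcp [ 433.475 -193.067  231.092] axisz [-0. -0. -1.] yaw -2.7623026514846822 j [-0.667  0.202  1.643 -0.     1.298 -2.617] F [0.439 0.869 0.368] grip 1.0011897448409282 0.0
turn z -0.001725238242961294 shift [-0.804  1.59   0.705]
```

View pics/a2.png

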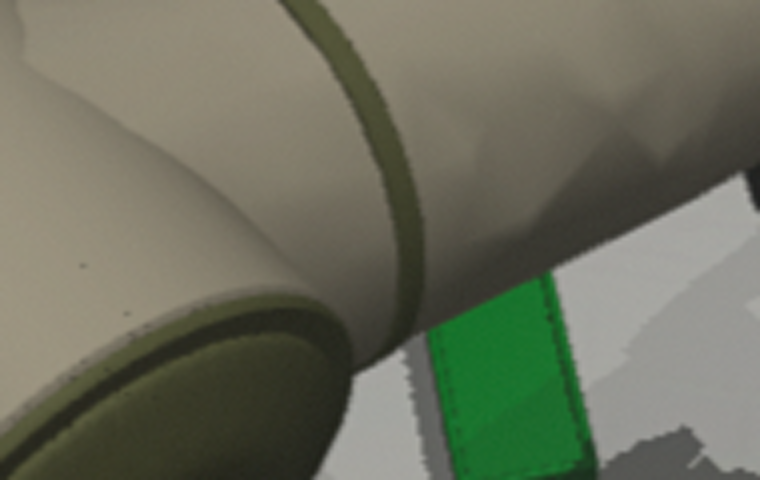

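View pics/b2.png

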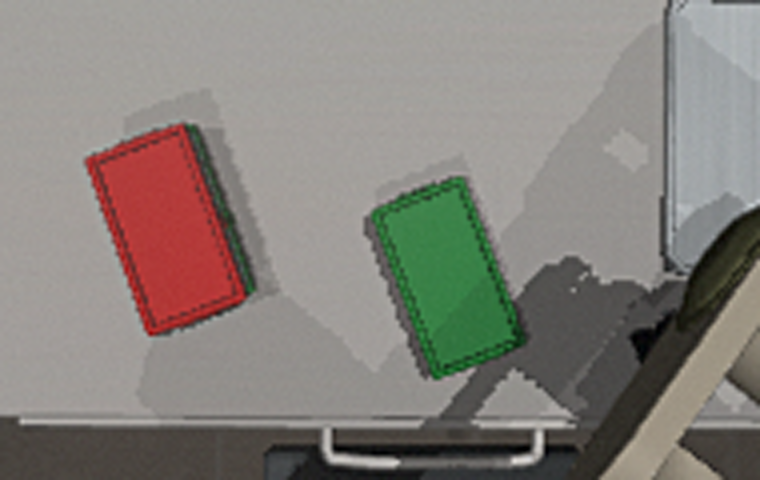

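Side view: the arm hides the stack. Top view: the red box is now exposed, corners (85,158), (188,122), (247,298), (152,335) in the crop. The parked salad box stands upright at (372,215), (465,178), (523,342), (437,380).

Run:
```python
from h import *
cv=lambda pts:np.array([[165+(a+.5)/4-.5,215+(b+.5)/4-.5] for a,b in pts]);i=[0,1,2,3]
for n,q,z in(("meat",[(85,158),(188,122),(247,298),(152,335)],120),("salad",[(372,215),(465,178),(523,342),(437,380)],62)):
    p,r=fit([("top",i,cv(q))],122,68,[430,50,z,.38],z);print(n,p,abs(r).max())
go(463.5,161.5,231,.382)
```

```text
meat [464.304 161.436 117.437   0.363] 0.7096564245449883
salad [428.614 -20.395  62.      0.377] 1.4718381696528695
t 8.5 tcp [ 433.239 -190.586  231.193] axisz [-0.001  0.001 -1.   ] yaw -2.7596166847469568 j [-0.663  0.199  1.645  0.     1.298 -2.616] F [ 0.569  0.958 -0.186] grip 1.0032836116875075 0.0
turn z -1.5298709803323683e-05 shift [-0.797  1.577  0.002]
```

Call:
servo_tool --deltas '[[[-0.05,0.1,0],[0,0,0],1],[[-0.1,0.2,0],[0,0,0],1],[[-0.1,0.2,0],[0,0,0],1],[[-0.1,0.2,0],[0,0,0],1],[[-0.1,0.2,0],[0,0,0],1],[[-0.1,0.2,0],[0,0,0],1],[[-0.1,0.2,0],[0,0,0],1],[[-0.1,0.2,0],[0,0,0],1]]'

```text
time_s: 9.3
eef_pos: [459.5, 146.4, 231.7]
ee_rot: [0.0, -0.191, 0.982, 0.0]
force: [1.5, -0.0, 0.5]
grip_width: 1.001
grip_force: 0.0
```

Call:
servo_tool --deltas '[[[-0.047,0.077,0.05],[0,0,0],1],[[0,0,0.1],[0,0,0],1],[[0,0,0.15],[0,0,0],1],[[0,0,0],[0,0,0],1],[[0,0,0],[0,0,0],1]]'

```text
time_s: 9.8
eef_pos: [463.3, 161.7, 172.3]
ee_rot: [-0.0, -0.19, 0.982, 0.0]
force: [0.2, 0.6, 0.7]
grip_width: 0.997
grip_force: 0.0
```

```bash
python3 -c "
from h import *
go(464.3,161.5,90,.377)"
```

```text
t 9.8 tcp [463.305 161.72  172.278] axisz [-0.  0. -1.] yaw -2.758328987543621 j [ 0.097  0.295  1.685  0.     1.162 -1.858] F [0.235 0.64  0.706] grip 0.9968941155231282 0.0
turn z 0.003987573652500362 shift [-0.004 -0.003  0.411]
```

Call:
servo_tool --deltas '[[[-0.004,-0.003,0.1],[0,0,0.004],1],[[0,0,0.12],[0,0,0],1],[[0,0,0.11],[0,0,0],1],[[0,0,0.06],[0,0,0],1],[[0,0,0.021],[0,0,0],1],[[0,0,0],[0,0,0],1],[[0,0,0],[0,0,0],1]]'

```text
time_s: 10.5
eef_pos: [465.3, 161.0, 90.4]
ee_rot: [0.001, -0.187, 0.982, -0.0]
force: [-0.4, 0.6, -0.0]
grip_width: 1.002
grip_force: 0.0
```

Call:
servo_tool --deltas '[[[0,0,0],[0,0,0],0.8],[[0,0,0],[0,0,0],0.7],[[0,0,0],[0,0,0],0.6],[[0,0,0],[0,0,0],0.5],[[0,0,0],[0,0,0],0.5],[[0,0,0],[0,0,0],0.5],[[0,0,0],[0,0,0],0.5]]'

```text
time_s: 11.2
eef_pos: [465.1, 161.2, 90.5]
ee_rot: [0.001, -0.187, 0.982, 0.0]
force: [-1.8, 1.1, 7.1]
grip_width: 0.783
grip_force: 55.9
```

Call:
servo_tool --deltas '[[[0,0,-0.03],[0,0,0],0.5],[[0,0,-0.05],[0,0,0],0.5],[[0,0,-0.1],[0,0,0],0.5],[[0,0,-0.1],[0,0,0],0.5],[[0,0,-0.1],[0,0,0],0.5],[[0,0,-0.06],[0,0,0],0.5],[[0,0,0],[0,0,0],0.5]]'

```text
time_s: 11.9
eef_pos: [465.2, 161.0, 178.9]
ee_rot: [0.002, -0.187, 0.982, -0.0]
force: [-0.8, -1.0, -3.5]
grip_width: 0.783
grip_force: 57.4
```

```bash
python3 -c "
from h import *
i=[0,1,2,3]
cv=lambda pts,x0,y0,s:np.array([[x0+(a+.5)/s-.5,y0+(b+.5)/s-.5] for a,b in pts])
ts=cv([(70,30),(333,72),(327,400),(33,350)],330,235,4);tt=cv([(48,55),(255,57),(253,333),(47,330)],320,200,4)
for o in([('side',i,ts)],[('top',i,tt)]):print(fit(o,200,150,[530,-248,17,0],17)[0])
S=optics.capture('side');T=optics.capture('top')
cv2.imwrite('pics/s3.png',S);cv2.imwrite('pics/t3.png',T)
go(530,-249,178,0)"
```

```text
[ 527.119 -247.729   14.777   -0.012]
[ 528.177 -246.619   17.006   -0.009]
t 12.0 tcp [464.302 160.826 176.767] axisz [-0.001 -0.    -1.   ] yaw -2.7655613200074445 j [ 0.095  0.291  1.676 -0.     1.175 -1.852] F [ 0.148  0.067 -3.399] grip 0.7858079862567809 57.4143723025918
turn z 0.23938898198827285 shift [-0.328 -2.049 -0.007]
```

Call:
servo_tool --deltas '[[[0,0,0],[0,0,0.04],0.5],[[0,0,0],[0,0,0.083],0.5],[[0,0,0],[0,0,0.083],0.5],[[0,0,0],[0,0,0.04],0.5],[[-0.02,-0.1,0],[0,0,0],0.5],[[-0.03,-0.18,0],[0,0,0],0.5],[[-0.03,-0.2,0],[0,0,0],0.5],[[-0.03,-0.2,0],[0,0,0],0.5]]'

```text
time_s: 12.8
eef_pos: [484.7, 23.4, 176.2]
ee_rot: [-0.001, 0.005, 1.0, 0.0]
force: [0.5, 0.0, -3.1]
grip_width: 0.786
grip_force: 57.4
```

Call:
servo_tool --deltas '[[[-0.04,-0.2,0],[0,0,0],0.5],[[-0.04,-0.2,0],[0,0,0],0.5],[[-0.04,-0.2,0],[0,0,0],0.5],[[-0.03,-0.2,0],[0,0,0],0.5],[[-0.03,-0.2,0],[0,0,0],0.5],[[-0.03,-0.2,0],[0,0,0],0.5],[[-0.02,-0.12,0],[0,0,0],0.5],[[0,-0.04,0],[0,0,0],0.5]]'

```text
time_s: 13.6
eef_pos: [527.9, -249.8, 175.6]
ee_rot: [-0.001, 0.006, 1.0, 0.001]
force: [-0.1, 0.4, -3.4]
grip_width: 0.781
grip_force: 57.5
```

```bash
python3 -c "
from h import *
go(528,-247,34.2,-.01)"
```

```text
t 13.6 tcp [ 527.866 -249.85   175.555] axisz [-0.002  0.001 -1.   ] yaw 3.1288291060735363 j [-0.642  0.489  1.391 -0.     1.264 -2.2  ] F [-0.147  0.44  -3.396] grip 0.7807220893053293 57.5272174179554
turn z -0.0017593289907265708 shift [-0.002  0.013  0.707]
```

Call:
servo_tool --deltas '[[[0,0.013,0.06],[0,0,0],0.5],[[0,0,0.12],[0,0,0],0.5],[[0,0,0.14],[0,0,0],0.5],[[0,0,0.14],[0,0,0],0.5],[[0,0,0.12],[0,0,0],0.5],[[0,0,0.06],[0,0,0],0.5],[[0,0,0.03],[0,0,0],0.5],[[0,0,0],[0,0,0],0.5]]'

```text
time_s: 14.4
eef_pos: [528.4, -244.5, 43.0]
ee_rot: [-0.0, 0.005, 1.0, 0.0]
force: [0.1, 0.1, -1.9]
grip_width: 0.785
grip_force: 57.4
```

Call:
servo_tool --deltas '[[[0,0,0.012],[0,0,0],0.5],[[0,0,0.01],[0,0,0],0.5],[[0,0,0],[0,0,0],0.5],[[0,0,0],[0,0,0],0.5]]'

```text
time_s: 14.8
eef_pos: [528.5, -245.3, 39.2]
ee_rot: [0.0, 0.005, 1.0, -0.0]
force: [0.1, -0.2, -2.6]
grip_width: 0.782
grip_force: 57.4
```

Call:
servo_tool --deltas '[[[0,0,0.01],[0,0,0],0.5],[[0,0,0.009],[0,0,0],0.5],[[0,0,0],[0,0,0],0.5],[[0,0,0],[0,0,0],0.5]]'

```text
time_s: 15.2
eef_pos: [528.4, -245.2, 35.0]
ee_rot: [-0.0, 0.005, 1.0, 0.0]
force: [0.0, -0.1, -2.7]
grip_width: 0.785
grip_force: 57.4
```

Call:
servo_tool --deltas '[[[0,0,0.006],[0,0,0],0.5],[[0,0,0],[0,0,0],0.5],[[0,0,0],[0,0,0],0.5]]'

```text
time_s: 15.5
eef_pos: [528.6, -245.3, 34.6]
ee_rot: [0.0, 0.005, 1.0, -0.0]
force: [-3.7, 2.3, 5.5]
grip_width: 0.786
grip_force: 58.4
```

Call:
servo_tool --deltas '[[[0,0,0],[0,0,0],0.85],[[0,0,0],[0,0,0],1],[[0,0,0],[0,0,0],1],[[0,0,0],[0,0,0],1],[[0,0,-0.1],[0,0,0],1],[[0,0,-0.2],[0,0,0],1],[[0,0,-0.2],[0,0,0],1],[[0,0,-0.2],[0,0,0],1]]'

```text
time_s: 16.3
eef_pos: [528.2, -245.1, 175.4]
ee_rot: [-0.0, 0.005, 1.0, 0.0]
force: [0.5, -0.4, -0.1]
grip_width: 1.001
grip_force: 0.0
```

```bash
python3 -c "
from h import *
S=optics.capture('side');T=optics.capture('top')
cv2.imwrite('pics/s4.png',S);cv2.imwrite('pics/t4.png',T)
c=lambda im,x0,y0,w,h,s:cv2.resize(im[y0:y0+h,x0:x0+w],None,fx=s,fy=s,interpolation=cv2.INTER_CUBIC)
a=c(T,170,232,150,90,5);b=c(S,135,230,250,100,3)
cv2.imwrite('pics/v4.png',a[:,:750]);cv2.imwrite('pics/v4s.png',b)
go(429,-20.2,235,.379)"
```

```text
t 16.4 tcp [ 530.272 -246.436  179.565] axisz [ 0.008 -0.006 -1.   ] yaw 3.13140986901027 j [-0.635  0.48   1.394  0.     1.258 -2.196] F [-0.018  0.372 -0.402] grip 0.999454153471065 0.0
turn z -0.24776145572839742 shift [ 0.05   1.237 -0.285]
```

View pics/v4.png

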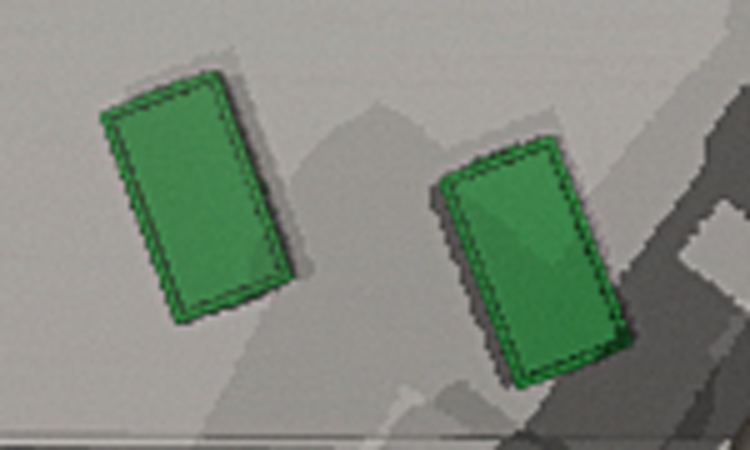

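The top view shows both salad boxes upright. Lower lid corners in the crop: (100,118), (220,70), (297,277), (180,325). Parked lid corners: (440,182), (553,136), (634,340), (517,389). I'll refine the offset between the two by segmentation.

Run:
```python
from h import *
T=cv2.imread("pics/t4.png");big=cv2.resize(T,None,fx=4,fy=4,interpolation=cv2.INTER_CUBIC)
P=cam("top")
hsv=cv2.cvtColor(big,cv2.COLOR_BGR2HSV)
m=cv2.inRange(hsv,(45,90,25),(80,255,255));
res=[]
for n,(x0,x1) in(("low",(180,240)),("park",(245,300))):
    o=np.zeros_like(m);o[232*4:320*4,x0*4:x1*4]=m[232*4:320*4,x0*4:x1*4]
    c=max(cv2.findContours(o,0,cv2.CHAIN_APPROX_NONE)[0],key=cv2.contourArea)[:,0]
    W=np.array([onplane("top",(p+.5)/4-.5,62) for p in c]).astype(np.float32)
    (cx,cy),(w,h),a=cv2.minAreaRect(W);
    M=cv2.moments(W.reshape(-1,1,2));g=(M["m10"]/M["m00"],M["m01"]/M["m00"])
    print(n,(cx,cy),(w,h),a,"centroid",g)
cv=lambda pts:np.array([[170+(a+.5)/5-.5,232+(b+.5)/5-.5] for a,b in pts]);i=[0,1,2,3]
for q in([(100,118),(220,70),(297,277),(180,325)],[(440,182),(553,136),(634,340),(517,389)]):
    p,r=fit([("top",i,cv(q))],122,68,[430,50,62,.38],62);print(p,abs(r).max())
```

```text
low (463.2103576660156, 163.39112854003906) (123.69512176513672, 68.80183410644531) 21.30036163330078 centroid (462.96759370716245, 163.58747736741162)
park (429.73797607421875, -19.537254333496094) (123.88446807861328, 68.20653533935547) 21.67938804626465 centroid (429.3100396154375, -19.559016857632308)
[462.767 162.126  60.304   0.385] 0.6123877677835594
[429.578 -20.014 170.246   0.383] 0.8446632626329915
```

Call:
servo_tool --deltas '[[[0,0,-0.15],[0,0,-0.083],1],[[0,0,-0.13],[0,0,-0.083],1],[[0,0,0],[0,0,-0.082],1],[[0.01,0.15,0],[0,0,0],1],[[0.01,0.22,0],[0,0,0],1],[[0.01,0.22,0],[0,0,0],1],[[0.01,0.22,0],[0,0,0],1],[[0.01,0.22,0],[0,0,0],1]]'

```text
time_s: 17.2
eef_pos: [441.8, -56.1, 229.3]
ee_rot: [-0.0, -0.188, 0.982, 0.0]
force: [0.1, -0.3, 0.1]
grip_width: 1.001
grip_force: 0.0
```

Call:
servo_tool --deltas '[[[0,0.15,0],[0,0,0],1],[[0,0.05,0.05],[0,0,0],1],[[0,0,0.1],[0,0,0],1],[[0,0,0.15],[0,0,0],1],[[0,0,0.15],[0,0,0],1],[[0,0,0.05],[0,0,0],1],[[0,0,0],[0,0,0],1],[[0,0,0],[0,0,0],1]]'

```text
time_s: 18.0
eef_pos: [428.7, -20.8, 130.6]
ee_rot: [0.001, -0.188, 0.982, -0.0]
force: [0.2, -0.1, 0.8]
grip_width: 1.0
grip_force: 0.0
```

```bash
python3 -c "
from h import *
go(429.4,-20.1,32.3,.379)"
```

```text
t 18.0 tcp [428.71  -20.786 130.646] axisz [ 0.001 -0.    -1.   ] yaw -2.76273392472531 j [-0.323  0.221  1.908 -0.     1.012 -2.272] F [ 0.154 -0.135  0.828] grip 1.000325680764916 0.0
turn z -8.993599813486198e-05 shift [-0.004  0.002  0.492]
```

Call:
servo_tool --deltas '[[[-0.004,0.002,0.1],[0,0,0],1],[[0,0,0.12],[0,0,0],1],[[0,0,0.12],[0,0,0],1],[[0,0,0.1],[0,0,0],1],[[0,0,0.04],[0,0,0],1],[[0,0,0.01],[0,0,0],1],[[0,0,0],[0,0,0],1],[[0,0,0],[0,0,0],1]]'

```text
time_s: 18.8
eef_pos: [429.3, -19.9, 32.9]
ee_rot: [0.001, -0.188, 0.982, -0.0]
force: [-0.4, 0.0, -0.4]
grip_width: 0.998
grip_force: 0.0
```

Call:
servo_tool --deltas '[[[0,0,0],[0,0,0],0.8],[[0,0,0],[0,0,0],0.7],[[0,0,0],[0,0,0],0.6],[[0,0,0],[0,0,0],0.5],[[0,0,0],[0,0,0],0.5],[[0,0,0],[0,0,0],0.5],[[0,0,0],[0,0,0],0.5]]'

```text
time_s: 19.5
eef_pos: [429.1, -19.8, 32.8]
ee_rot: [0.001, -0.188, 0.982, -0.0]
force: [-2.6, 0.5, 8.0]
grip_width: 0.782
grip_force: 55.5
```

Call:
servo_tool --deltas '[[[0,0,-0.03],[0,0,0],0.5],[[0,0,-0.07],[0,0,0],0.5],[[0,0,-0.12],[0,0,0],0.5],[[0,0,-0.15],[0,0,0],0.5],[[0,0,-0.15],[0,0,0],0.5],[[0,0,-0.05],[0,0,0],0.5],[[0,0,0],[0,0,0],0.5],[[0,0,0],[0,0,0],0.5]]'

```text
time_s: 20.3
eef_pos: [428.1, -19.5, 144.8]
ee_rot: [-0.001, -0.188, 0.982, 0.0]
force: [-0.4, -0.1, -2.5]
grip_width: 0.784
grip_force: 57.3
```

```bash
python3 -c "
from h import *
go(462.6,163.1,147,.376)"
```

```text
t 20.3 tcp [428.056 -19.511 144.765] axisz [-0.002  0.001 -1.   ] yaw -2.7625272467354858 j [-0.32   0.2    1.891  0.     1.053 -2.27 ] F [-0.395 -0.064 -2.481] grip 0.7837455085585725 57.344719022512436
turn z 0.0019514986138035157 shift [-0.496  0.786 -0.011]
```

Call:
servo_tool --deltas '[[[-0.04,0.06,0],[0,0,0.002],0.5],[[-0.08,0.12,0],[0,0,0],0.5],[[-0.1,0.16,0],[0,0,0],0.5],[[-0.1,0.16,0],[0,0,0],0.5],[[-0.09,0.15,0],[0,0,0],0.5],[[-0.06,0.1,0],[0,0,0],0.5],[[-0.026,0.036,0],[0,0,0],0.5],[[0,0,0],[0,0,0],0.5]]'

```text
time_s: 21.1
eef_pos: [462.7, 163.3, 144.6]
ee_rot: [-0.001, -0.188, 0.982, 0.0]
force: [-0.4, -0.9, -1.4]
grip_width: 0.789
grip_force: 57.2
```

Call:
servo_tool --deltas '[[[0,0,0.05],[0,0,0],0.5],[[0,0,0.08],[0,0,0],0.5],[[0,0,0.03],[0,0,0],0.5],[[0,0,0],[0,0,0],0.5],[[0,0,0],[0,0,0],0.5],[[0,0,0],[0,0,0],0.5]]'

```text
time_s: 21.7
eef_pos: [463.5, 162.8, 114.4]
ee_rot: [0.0, -0.187, 0.982, -0.0]
force: [0.3, 0.6, -2.3]
grip_width: 0.786
grip_force: 57.2
```

```bash
python3 -c "
from h import *
go(462.6,163.1,90.8,.376)
S=optics.capture('side');T=optics.capture('top')
c=lambda im,x0,y0:cv2.resize(im[y0:y0+110,x0:x0+75],None,fx=5,fy=5,interpolation=cv2.INTER_CUBIC)
cv2.imwrite('pics/v5.png',np.hstack([c(S,135,210),c(T,165,225)]))"
```

```text
t 21.7 tcp [463.471 162.774 114.407] axisz [ 0.001  0.    -1.   ] yaw -2.7659093557341707 j [ 0.099  0.369  1.751 -0.     1.02  -1.848] F [ 0.332  0.588 -2.33 ] grip 0.7857464180832717 57.18082174658775
turn z -0.00020161884706221928 shift [0.004 0.003 0.118]
```

View pics/v5.png

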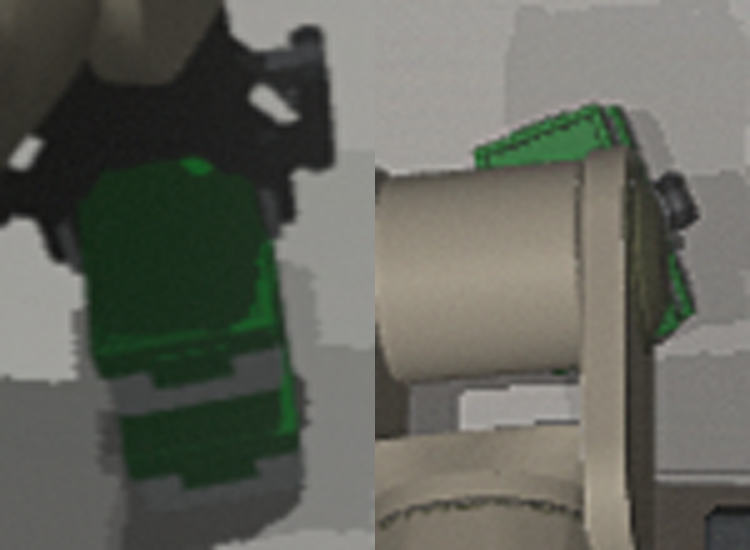

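The box hangs squarely above the lower one, upper lid front edge at about (97,355)-(280,325) and lower at (125,420)-(298,385). I'll lower it with force checks.

Call:
servo_tool --deltas '[[[0.002,0.001,0.03],[0,0,0],0.5],[[0,0,0.03],[0,0,0],0.5],[[0,0,0.015],[0,0,0],0.5],[[0,0,0],[0,0,0],0.5],[[0,0,0],[0,0,0],0.5]]'

```text
time_s: 22.3
eef_pos: [462.7, 163.0, 98.9]
ee_rot: [-0.0, -0.187, 0.982, -0.0]
force: [-0.6, 0.3, -2.0]
grip_width: 0.782
grip_force: 57.2
```

Call:
servo_tool --deltas '[[[0,0,0.01],[0,0,0],0.5],[[0,0,0.01],[0,0,0],0.5],[[0,0,0],[0,0,0],0.5],[[0,0,0],[0,0,0],0.5]]'

```text
time_s: 22.7
eef_pos: [462.7, 163.0, 94.9]
ee_rot: [-0.0, -0.187, 0.982, -0.0]
force: [-0.1, 0.2, -1.0]
grip_width: 0.786
grip_force: 57.2
```

Call:
servo_tool --deltas '[[[0,0,0.01],[0,0,0],0.5],[[0,0,0.006],[0,0,0],0.5],[[0,0,0],[0,0,0],0.5],[[0,0,0],[0,0,0],0.5]]'

```text
time_s: 23.1
eef_pos: [462.7, 163.0, 91.7]
ee_rot: [-0.0, -0.187, 0.982, 0.0]
force: [-0.0, 0.4, -2.7]
grip_width: 0.785
grip_force: 57.2
```

Call:
servo_tool --deltas '[[[0,0,0.005],[0,0,0],0.5],[[0,0,0],[0,0,0],0.5],[[0,0,0],[0,0,0],0.5]]'

```text
time_s: 23.4
eef_pos: [462.8, 163.0, 90.9]
ee_rot: [0.0, -0.187, 0.982, -0.0]
force: [-1.4, 0.5, 1.1]
grip_width: 0.786
grip_force: 57.5
```

Contact came at 90.9, where seating was expected (90.8). Releasing and retreating.

Call:
servo_tool --deltas '[[[0,0,0.001],[0,0,0],0.85],[[0,0,0],[0,0,0],1],[[0,0,0],[0,0,0],1],[[0,0,0],[0,0,0],1],[[0,0,-0.1],[0,0,0],1],[[0,0,-0.2],[0,0,0],1],[[0,0,-0.2],[0,0,0],1],[[0,0,-0.2],[0,0,0],1]]'

```text
time_s: 24.2
eef_pos: [462.4, 163.0, 232.1]
ee_rot: [-0.0, -0.187, 0.982, 0.0]
force: [0.4, 0.6, -0.1]
grip_width: 1.002
grip_force: 0.0
```

Call:
servo_tool --deltas '[[[0.05,0.1,0],[0,0,0],1],[[0.06,0.2,0],[0,0,0],1],[[0.06,0.2,0],[0,0,0],1],[[0.06,0.2,0],[0,0,0],1],[[0.06,0.2,0],[0,0,0],1],[[0.06,0.2,0],[0,0,0],1],[[0.06,0.2,0],[0,0,0],1],[[0.06,0.2,0],[0,0,0],1]]'

```text
time_s: 25.0
eef_pos: [263.8, 408.7, 230.6]
ee_rot: [0.0, -0.187, 0.982, 0.0]
force: [0.1, -0.3, 0.2]
grip_width: 0.997
grip_force: 0.0
```

Call:
servo_tool --deltas '[[[0.06,0.2,0],[0,0,0],1],[[0.06,0.2,0],[0,0,0],1],[[0,0,0],[0,0,0],1],[[0,0,0],[0,0,0],1]]'

```text
time_s: 25.4
eef_pos: [213.0, 473.2, 230.2]
ee_rot: [-0.0, -0.188, 0.982, -0.0]
force: [0.7, 0.4, 0.8]
grip_width: 1.001
grip_force: 0.0
```

```bash
python3 -c "
from h import *
S=optics.capture('side');T=optics.capture('top')
a=cv2.resize(S[200:340,130:430],None,fx=2.6,fy=2.6,interpolation=cv2.INTER_CUBIC)[:300]
a=cv2.resize(S[205:335,130:420],(780,350));b=cv2.resize(T[210:310,165:395],(780,250*780//780))
c=np.vstack([a,b]);cv2.imwrite('pics/fin.png',c)
print(telemetry.sense()['eef_pos'])
S0=cv2.imread('pics/side0.png');d=cv2.absdiff(S,S0).max(2)[60:212,130:470];print('bystander diff',(d>30).sum())
"
```

```text
[214.    472.512 230.443]
bystander diff 0
```

View pics/fin.png

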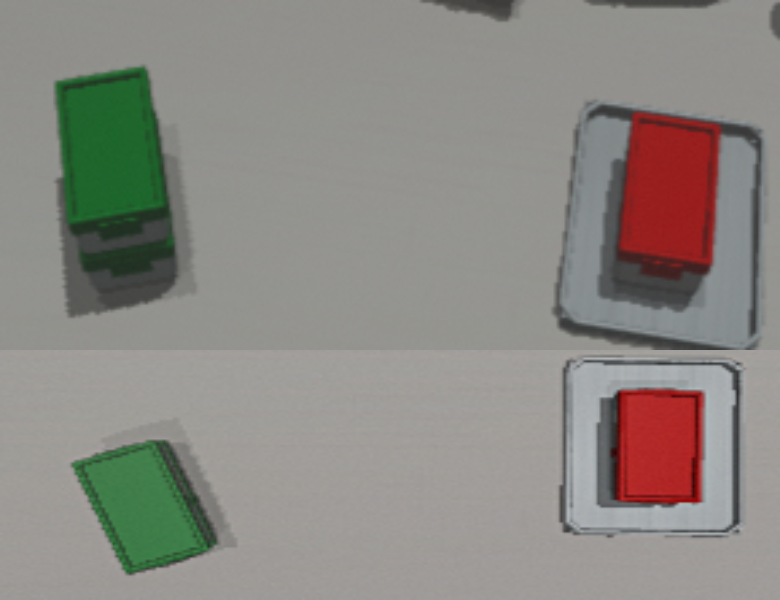

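The meat box stands upright in the middle of the tray, at about (665,190) in the side crop. The two salad boxes are squarely stacked at (110,150), and the bystanders show no change from the first picture.

```bash
python3 -c "
from rig import ctrl
print(ctrl.finish_job())"
```

```text
the job is handed in; nothing more can be done
None
```

The job is handed in: the meat box stands upright in the drip tray, the upper salad box is seated back on the lower one, and the last pictures showed the stack in place and no change to the other items (25.5 s used of 67 s; no verdict was returned).

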